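# Snap the culture box lid shut all round

## Robot

A 6-joint arm with a two-finger parallel gripper is mounted at the origin on the work surface. World frame = base frame: x ahead of the robot, y to its left, z up, the work surface at z = 0. Lengths are in m, angles in rad, forces in N, time in s.
With the tool pointing down it reaches from about 0.3 to 0.75 m from the base axis. Payload 8.5 kg.
Tool frame: the origin (TCP) lies on the centre line of the jaws, within the pads' length; the fingertips stand 25 mm ahead of it and the grasp point (between the pads) lies 6 mm ahead of it (nose_length is the distance from the TCP to the fingertips, in m); z points along the fingers, y is the direction in which the jaws open and shut (so a half turn about z gives the same grasp; the last joint's range is limited). The gripper opens to 88 mm and grips with 3 to 60 N. Pads are 18 mm wide; open, the fingers measure 123 mm over their backs; the gripper's body (75 mm by 187 mm) begins 45 mm behind the grasp point.
Start: joints at [-1.329, 0.381, 1.297, -0, 1.464, -0.215], TCP at [0.243, -0.494, 0.264] pointing down, gripper open.
Joint ranges: [-3.11, 3.11], [-0.89, 2.33], [0.22, 2.48], [-1.42, 4.56], [0.17, 2.85], [-2.88, 2.88]. Speed limits (rad/s): [2.39, 2.39, 3.14, 3.14, 3.14, 3.14].

## Interface

Orientations are given as a unit quaternion [w, x, y, z].
In Python, from cell import * gives the robot as it stands.
- The arm moves only by the tool move_arm, never from a script. Its argument "deltas" is a list of rows, each an object of numbers: "tx", "ty", "tz": the shift along the world's x, y, z in mm; "twist": the turn about the world's z in rad. In form: [{"tx": .., "ty": .., "tz": .., "twist": ..}, ...]. A call has exactly 10 rows; each row shifts and turns the commanded pose from where the row before left it; what a row does not reach is not made up. A row lasts 1/12 s, in which the tool goes at most 41.7 mm and 7.16 degrees, less where a joint would pass 70% of its speed; a pose out of reach is approached as far as the arm can. A call is refused whole if a number of a shift passes 41.7 or a number of a turn 0.125, either way. A call with a gripper value outside its range is refused whole. "jaw" is the gripper command: -1 is fully open, 1 is shut, values between are in proportion, set as the call begins (left out, the last holds). The fingers move at their own pace and stop on an object; the grip force is fixed at half the most. Time passes only in rows, so rows that do not move let the fingers close, or fill a call up. It gives the time, the measured TCP pose, the force and the opening at its end, in the units of the state.
- read_state(): the state, without advancing time (a new reading comes with each control period).
- grab_frame(name): name is "side" or "top"; returns a dict with "image" (480x640x3 uint8, red, green, blue), "z_map" (480x640 float32, m along the optical axis (not along the pixel's ray), 0 where there is no reading), "fx", "fy", "cx", "cy" (pixels), "R" (3x3) and "t" (3): a world point X has camera coordinates R X + t. Camera axes: x right, y down, z forward; pixel columns grow to the right and rows downward; lengths in m; the calibration is good to about 2 mm. A picture is of the moment at which its call begins.
- sign_off(): hands the job in, once; it reports no verdict.
The state is a dict: "time": time; "q": joint angles; "qvel": joint speeds; "tau": joint torques, N m; "ee_pos": TCP position; "ee_rot": TCP orientation; "contact_force": force on the tool from outside, world axes, zero at the start; "torque": the same for the moment, N m; "opening": finger opening in m.
Only numpy, scipy, OpenCV 4.12 (cv2) and the standard library are available. Lean on these libraries where they do the work, as an engineer would, in place of code of your own. Each camera call takes 0.05 s, during which the arm holds its last target.

## Task

The lid of the culture box is on, but the rim sections on its four sides still stand up. Press each of them down with the fingers until every section has clicked shut, flush with the lid. Leave the box standing where it is, do not lift it, and leave the glassware around it alone.

Things in the scene. Friction and masses are not known exactly. Their poses are not given: they have to be found in the camera images.
- box: clear culture-dish box with a white snap lid, loose on the bench, 0.7 to 1.3 kg. Base 180 mm (x) by 140 mm (y); lid outline 192 by 152 mm, its flat top 78 mm above the bench. Origin: centre of the underside; z up, x along the long side, pointing away from the robot at yaw 0 (yaw within 0.7 rad).
- lid_middle (a point): centre of the lid's top face. The middle panel (120 mm in x by 80 mm in y) and the four corner squares (36 x 36 mm) are already seated and do not move; between the corners, one per side, lie the four rim sections that still stand up.
- near_section (a joint): lid rim section on the short side nearest the robot (box -x): white flap 76 mm long, hinged 60 mm from the box's centre, 36 mm out to its edge. Angle, rad: 0 = standing up (edge 10.5 mm too high), 0.30 = shut, flush with the lid's top, at its stop. Pressed at its press point it resists with up to 12 N, springs back if let go before 0.1, from 0.2 on it snaps shut and stays; above 0.25 is shut.
- near_press (a point): point on the top face of that section, in the middle of its length and 10 mm in from its outer edge, where to press; it moves with the section. With the section shut it lies at (-86, 0, 78) mm in the box's frame.
- far_section (a joint): lid rim section on the short side farthest from the robot (box +x): white flap 76 mm long, hinged 60 mm from the box's centre, 36 mm out to its edge. Angle, rad: 0 = standing up (edge 10.5 mm too high), 0.30 = shut, flush with the lid's top, at its stop. Pressed at its press point it resists with up to 12 N, springs back if let go before 0.1, from 0.2 on it snaps shut and stays; above 0.25 is shut.
- far_press (a point): point on the top face of that section, in the middle of its length and 10 mm in from its outer edge, where to press; it moves with the section. With the section shut it lies at (86, 0, 78) mm in the box's frame.
- left_section (a joint): lid rim section on the long side on the robot's left (box +y): white flap 116 mm long, hinged 40 mm from the box's centre, 36 mm out to its edge. Angle, rad: 0 = standing up (edge 10.5 mm too high), 0.30 = shut, flush with the lid's top, at its stop. Pressed at its press point it resists with up to 12 N, springs back if let go before 0.1, from 0.2 on it snaps shut and stays; above 0.25 is shut.
- left_press (a point): point on the top face of that section, in the middle of its length and 10 mm in from its outer edge, where to press; it moves with the section. With the section shut it lies at (0, 66, 78) mm in the box's frame.
- right_section (a joint): lid rim section on the long side on the robot's right (box -y): white flap 116 mm long, hinged 40 mm from the box's centre, 36 mm out to its edge. Angle, rad: 0 = standing up (edge 10.5 mm too high), 0.30 = shut, flush with the lid's top, at its stop. Pressed at its press point it resists with up to 12 N, springs back if let go before 0.1, from 0.2 on it snaps shut and stays; above 0.25 is shut.
- right_press (a point): point on the top face of that section, in the middle of its length and 10 mm in from its outer edge, where to press; it moves with the section. With the section shut it lies at (0, -66, 78) mm in the box's frame.
- flask: glass conical flask with a foil cap, 72 mm wide at the foot, 112 mm high, loose, standing upright near the box; origin at the centre of its underside. Not part of the job.
- bottle: amber bottle, 60 mm wide, 130 mm high, loose, standing upright near the box; origin at the centre of its underside. Not part of the job.
- beaker: glass beaker, 68 mm wide, 85 mm high, loose, standing upright near the box; origin at the centre of its underside. Not part of the job.
Things that resemble listed ones, but are neither listed nor needed, are in the scene too. What is shaped like the bottle but purple is not meant.

How it is judged:
By the outcome, as a careful person would: the job done as asked, in the order asked, and still so for the second after the job is handed in, with the robot touching nothing.
It also fails if it takes over 48 s, if anything falls off the work surface, if the arm or the gripper's body presses on something with over 40 N, if the wrist force passes 120 N, or if a joint passes its speed limit or range.

## Working session

There is one attempt and no reset: what is moved stays moved. The work goes in short steps, Python scripts to look and compute and a tool call to move; the robot and the scene stay as the last step left them, time stands still between calls to the robot, and variables do not carry over. Pictures are saved under pics/ and viewed, and the job is handed in when it is done.

Besides the shell and the picture viewer there is one more tool, called as a command line: name --argument value ..., lists and objects as JSON in quotes. move_arm: Moves the arm, as the interface text tells. Its arguments: {"type":"object","properties":{"deltas":{"type":"array","items":{"type":"object","properties":{"tx":{"type":"number"},"ty":{"type":"number"},"tz":{"type":"number"},"twist":{"type":"number"}}}},"jaw":{"type":"number"}},"required":["deltas"]}

```bash
mkdir -p pics
cat > h.py <<'E'
from cell import *
import numpy as np, cv2
def shot(n,tag):
    f=grab_frame(n); cv2.imwrite(f'pics/{tag}.png',cv2.cvtColor(f['image'],cv2.COLOR_RGB2BGR)); np.savez(f'{tag}.npz',**f); return f
def world(f):
    z=f['z_map'].astype(float); v,u=np.mgrid[:480,:640]
    P=np.stack([(u-f['cx'])/f['fx']*z,(v-f['cy'])/f['fy']*z,z],-1)
    W=(P-f['t'])@f['R']; W[z==0]=np.nan; return W
def proj(f,X):
    c=np.asarray(X)@f['R'].T+f['t']; return np.stack([c[...,0]/c[...,2]*f['fx']+f['cx'],c[...,1]/c[...,2]*f['fy']+f['cy']],-1)
E
python3 - <<'E'
from h import *
for n in('top','side'):
    f=shot(n,n+'0'); print(n,f['fx'],f['R'],f['t'],-f['R'].T@f['t'])
s=read_state();print(s)
E
```

```text
top 616.6203425506204 [[ 0.01058484 -0.99993895 -0.00317127]
 [-0.99710349 -0.01031585 -0.07535386]
 [ 0.07531655  0.00395969 -0.99715181]] [0.00401761 0.56354011 1.44497097] [0.45303506 0.00410912 1.48333309]
side 591.4553303429456 [[-0.88274262 -0.46975698  0.009687  ]
 [-0.25917304  0.46962059 -0.84397028]
 [ 0.39191172 -0.74751915 -0.53630246]] [0.48598912 0.22335594 0.99463429] [0.09708232 0.86691241 0.71722281]
{'time': 0.1, 'q': array([-1.32926949e+00,  3.81120559e-01,  1.29814193e+00, -2.48655537e-05,
        1.46360470e+00, -2.15307102e-01]), 'qvel': array([-0.00027242, -0.00078432, -0.00172115,  0.00011038,  0.00041284,
       -0.00103704]), 'tau': array([ 3.73789706e-03, -4.38650715e+01, -2.24912095e+01,  7.14590703e-02,
        3.42424982e-02, -9.16888735e-05]), 'ee_pos': array([ 0.24254613, -0.49338931,  0.26321834]), 'ee_rot': array([-6.37051857e-04,  9.74025570e-01,  2.26437151e-01, -2.07137735e-05]), 'contact_force': array([ 0.19285658, -0.60098374, -1.11571556]), 'torque': array([-0.02309171,  0.03911264, -0.00556109]), 'opening': 0.08832979553624604}
```

View pics/top0.png

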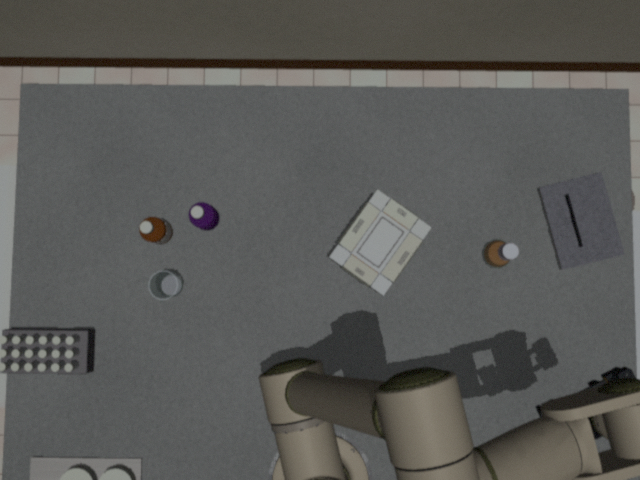

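View pics/side0.png

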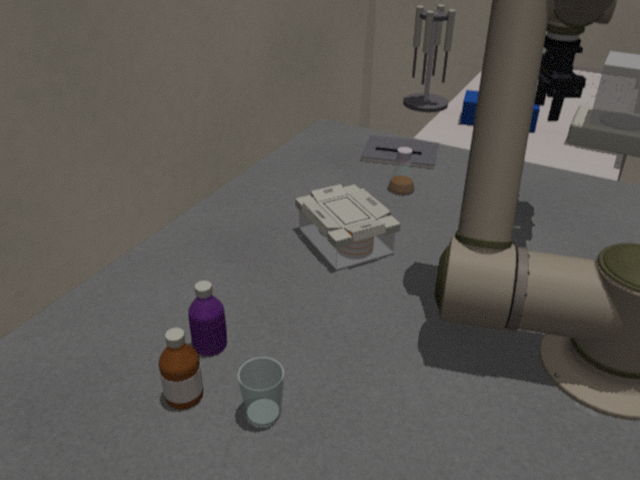

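The top view shows the lid centred near (380,243) with its long axis tilted about -0.63 rad. The flask is at (500,252), and the bottle and beaker are far left at (153,230) and (165,285). Next I measure the lid from depth and from both views.

Run:
```python
from h import *
def cast(f,uv,z):
    d=np.array([(uv[0]-f['cx'])/f['fx'],(uv[1]-f['cy'])/f['fy'],1])@f['R']; c=-f['R'].T@f['t']; return c+d*(z-c[2])/d[2]
for n in('top0','side0'):
    f=dict(np.load(n+'.npz')); W=world(f); hsv=cv2.cvtColor(f['image'],cv2.COLOR_RGB2HSV)
    roi=np.zeros((480,640),bool)
    if n=='top0': roi[180:305,320:440]=1
    else: roi[180:245,290:402]=1
    m=roi&(hsv[...,2]>135)&(hsv[...,1]<60)
    m=cv2.morphologyEx(m.astype(np.uint8),cv2.MORPH_CLOSE,np.ones((5,5)))
    k,l,st,c=cv2.connectedComponentsWithStats(m); b=1+st[1:,4].argmax(); m=l==b
    if n=='side0':
        pass
    cs,_=cv2.findContours(m.astype(np.uint8),0,1); 
    r=cv2.minAreaRect(max(cs,key=len)); print(n,st[b],r)
    P=W[m]; P=P[np.isfinite(P[:,0])&(P[:,2]>.06)&(P[:,2]<.11)]; print(len(P),P.mean(0),np.percentile(P[:,2],[5,25,50,75,95]))
    q=P[:,:2].astype(np.float32); r=cv2.minAreaRect(q); print('rect',r,cv2.boxPoints(r))
    h=cv2.resize(f['image'][170:310,310:450] if n=='top0' else f['image'][170:280,280:420],None,fx=5 if n!='top0' else 4.2,fy=5 if n!='top0' else 4.2,interpolation=2)
    cv2.imwrite(f'pics/{n}_z.png',cv2.convertScaleAbs(h[...,::-1],alpha=1.3))
    if n=='top0':
        for nm,uv in (('flask',(500,252)),): print(nm,cast(f,uv,.05),W[252,497],W[250,511])
```

```text
top0 [ 331  190  100  105 5258] ((380.25, 241.75), (65.67991638183594, 82.53582763671875), 35.53767776489258)
5109 [ 0.56003717 -0.130884    0.0790974 ] [0.07265343 0.07606153 0.07875645 0.08200401 0.08668736]
rect ((0.5599506497383118, -0.1311083883047104), (0.14929834008216858, 0.18955881893634796), 54.993221282958984) [[ 0.4394941  -0.13787992]
 [ 0.5947587  -0.24662475]
 [ 0.68040717 -0.12433685]
 [ 0.5251426  -0.01559202]]
flask [ 0.54043223 -0.41248543  0.05      ] [ 0.53956046 -0.40176533  0.06311903] [ 0.5413183  -0.41875101  0.11272722]
side0 [ 297  184  102   56 3076] ((347.06158447265625, 208.89231872558594), (54.377593994140625, 91.38945007324219), 74.74488067626953)
3053 [ 0.55764784 -0.13071392  0.08124598] [0.07715201 0.07875884 0.08028411 0.08359775 0.0878312 ]
rect ((0.5595581531524658, -0.13198727369308472), (0.1551239937543869, 0.1976003497838974), 54.89635467529297) [[ 0.4341258  -0.138626  ]
 [ 0.5957853  -0.25225753]
 [ 0.6849905  -0.12534855]
 [ 0.523331   -0.01171702]]
```

```bash
ls pics
```

```text
side0.png
side0_z.png
top0.png
top0_z.png
```

The rectangles from the two views agree: centre (0.560, -0.131), yaw -0.611, lid 149 x 190 mm from the top view and about 0.079 high. The press points, as offsets from the centre along the box axes, are:

| Section | Press point (x, y) |
|---|---|
| near | (0.490, -0.082) |
| far | (0.630, -0.180) |
| left | (0.598, -0.077) |
| right | (0.522, -0.185) |

I start with the right section, with the jaws shut along the hinge.

move_arm --deltas '[{"tx": 14, "ty": 15.5, "tz": 0, "twist": 0.05}, {"tx": 14, "ty": 15.5, "tz": 0, "twist": 0.05}, {"tx": 14, "ty": 15.5, "tz": 0, "twist": 0.05}, {"tx": 14, "ty": 15.5, "tz": 0, "twist": 0.05}, {"tx": 14, "ty": 15.5, "tz": 0, "twist": 0.05}, {"tx": 14, "ty": 15.5, "tz": 0, "twist": 0.05}, {"tx": 14, "ty": 15.5, "tz": 0, "twist": 0.05}, {"tx": 14, "ty": 15.5, "tz": 0, "twist": 0.05}, {"tx": 14, "ty": 15.5, "tz": 0, "twist": 0.05}, {"tx": 14, "ty": 15.5, "tz": 0, "twist": 0.05}]' --jaw 1

```text
time: 0.93
ee_pos: [0.3831, -0.3376, 0.2635]
ee_rot: [-0.0, 0.887, 0.461, -0.0]
contact_force: [-0.5, 0.7, -0.8]
opening: 0.0237
```

move_arm --deltas '[{"tx": 14, "ty": 15.4}, {"tx": 14, "ty": 15.4}, {"tx": 14, "ty": 15.4}, {"tx": 14, "ty": 15.4}, {"tx": 14, "ty": 15.4}, {"tx": 14, "ty": 15.4}, {"tx": 14, "ty": 15.4}, {"tx": 14, "ty": 15.4}, {"tx": 14, "ty": 15.4}, {"tx": 14, "ty": 15.4}]'

```text
$.deltas[0]: bad value
```

move_arm --deltas '[{"tx": 15, "ty": 16.5, "tz": -5, "twist": 0}, {"tx": 15, "ty": 16.5, "tz": -10, "twist": 0}, {"tx": 15, "ty": 16.5, "tz": -15, "twist": 0}, {"tx": 15, "ty": 16.5, "tz": -15, "twist": 0}, {"tx": 15, "ty": 16.5, "tz": -15, "twist": 0}, {"tx": 15, "ty": 16.5, "tz": -15, "twist": 0}, {"tx": 15, "ty": 16.5, "tz": -15, "twist": 0}, {"tx": 15, "ty": 16.5, "tz": -10, "twist": 0}, {"tx": 15, "ty": 16.5, "tz": -10, "twist": 0}, {"tx": 4, "ty": 4, "tz": -10, "twist": 0}]'

```text
time: 1.77
ee_pos: [0.5228, -0.1839, 0.1428]
ee_rot: [-0.0, 0.887, 0.461, 0.0]
contact_force: [-1.2, -0.6, -0.2]
opening: 0.0006
```

Run:
```python
from h import *
s=read_state();print(s['ee_pos'],s['contact_force'],s['opening'],s['time'])
f=shot('top','t1'); g=shot('side','s1')
i=np.hstack([cv2.resize(f['image'][170:310,310:450],(400,400)),cv2.resize(g['image'][110:270,270:430],(400,400))])
cv2.imwrite('pics/c1.png',i[...,::-1])
```

```text
[ 0.5228393  -0.18393895  0.14283254] [-1.23014552 -0.57990602 -0.18198499] 0.0005953589967184316 1.7667
```

View pics/c1.png

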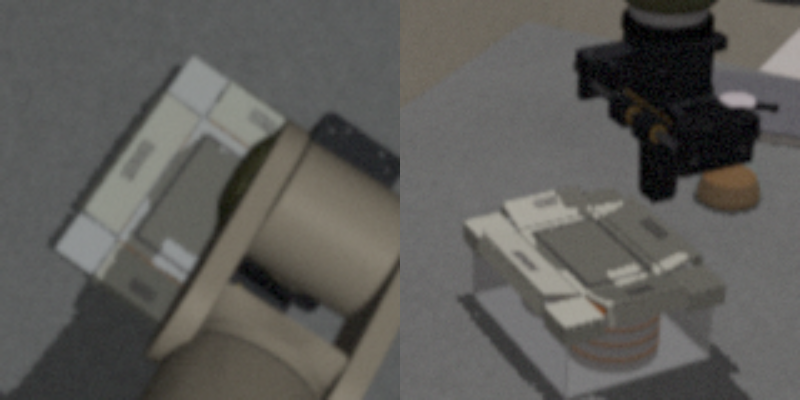

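The side crop shows the shut fingers, tip at about (655,195), above and beyond the right flap, whose grey handle mark is at (655,228). I lower onto it and watch the force.

move_arm --deltas '[{"tx": -1, "ty": -1, "tz": -8, "twist": 0}, {"tx": 0, "ty": 0, "tz": -8, "twist": 0}, {"tx": 0, "ty": 0, "tz": -8, "twist": 0}, {"tx": 0, "ty": 0, "tz": -5, "twist": 0}, {"tx": 0, "ty": 0, "tz": -2, "twist": 0}, {"tx": 0, "ty": 0, "tz": -1.5, "twist": 0}, {"tx": 0, "ty": 0, "tz": -1.5, "twist": 0}, {"tx": 0, "ty": 0, "tz": -1.5, "twist": 0}, {"tx": 0, "ty": 0, "tz": -1, "twist": 0}, {"tx": 0, "ty": 0, "tz": 0, "twist": 0}]'

```text
time: 2.7
ee_pos: [0.5202, -0.1879, 0.1079]
ee_rot: [0.001, 0.888, 0.46, -0.0]
contact_force: [-3.1, -1.5, 5.0]
opening: 0.0004
```

move_arm --deltas '[{"tx": 0, "ty": 0, "tz": -1, "twist": 0}, {"tx": 0, "ty": 0, "tz": -1, "twist": 0}, {"tx": 0, "ty": 0, "tz": -1, "twist": 0}, {"tx": 0, "ty": 0, "tz": -1, "twist": 0}, {"tx": 0, "ty": 0, "tz": -1, "twist": 0}, {"tx": 0, "ty": 0, "tz": 0, "twist": 0}, {"tx": 0, "ty": 0, "tz": 0, "twist": 0}, {"tx": 0, "ty": 0, "tz": 0, "twist": 0}, {"tx": 0, "ty": 0, "tz": 0, "twist": 0}, {"tx": 0, "ty": 0, "tz": 0, "twist": 0}]'

```text
time: 3.53
ee_pos: [0.5207, -0.1872, 0.1031]
ee_rot: [0.0, 0.888, 0.46, 0.0]
contact_force: [-4.0, 0.3, 9.9]
opening: 0.0004
```

```bash
cat > c.py <<'E'
import sys
from h import *
t=sys.argv[1]
s=read_state();print(s['ee_pos'],s['contact_force'],s['time'])
f=shot('top','t'+t); g=shot('side','s'+t)
i=np.hstack([cv2.resize(f['image'][170:310,310:450],(400,400)),cv2.resize(g['image'][150:280,280:410],(400,400))])
cv2.imwrite(f'pics/c{t}.png',cv2.convertScaleAbs(i[...,::-1],alpha=1.2))
E
python3 c.py 2
```

```text
[ 0.5206504  -0.18715703  0.10310057] [-3.98944256  0.28424203  9.92220827] 3.5333
```

View pics/c2.png

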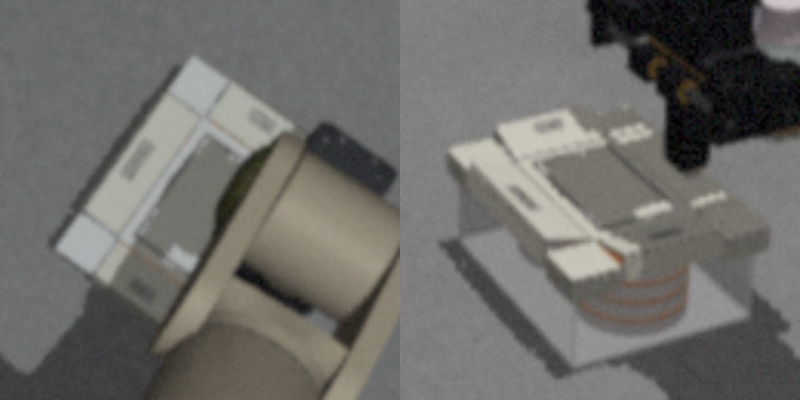

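The fingers are on the right flap at crop (690,160), and the flap is nearly level. I press 3 mm more and watch for a hard stop.

move_arm --deltas '[{"tx": 0, "ty": 0, "tz": -1, "twist": 0}, {"tx": 0, "ty": 0, "tz": -1, "twist": 0}, {"tx": 0, "ty": 0, "tz": -1, "twist": 0}, {"tx": 0, "ty": 0, "tz": 0, "twist": 0}, {"tx": 0, "ty": 0, "tz": 0, "twist": 0}, {"tx": 0, "ty": 0, "tz": 0, "twist": 0}, {"tx": 0, "ty": 0, "tz": 0, "twist": 0}, {"tx": 0, "ty": 0, "tz": 0, "twist": 0}, {"tx": 0, "ty": 0, "tz": 0, "twist": 0}, {"tx": 0, "ty": 0, "tz": 0, "twist": 0}]'

```text
time: 4.47
ee_pos: [0.5208, -0.1872, 0.1027]
ee_rot: [0.001, 0.888, 0.461, 0.001]
contact_force: [-10.2, 3.9, 33.9]
opening: 0.0007
```

The force jumped to 34 N with no further travel at tip height 77.7 mm, so the right section is at its stop. I lift and go to the left.

move_arm --deltas '[{"tx": 0, "ty": 0, "tz": 5, "twist": 0}, {"tx": 0, "ty": 0, "tz": 15, "twist": 0}, {"tx": 0, "ty": 0, "tz": 20, "twist": 0}, {"tx": 9.5, "ty": 13.5, "tz": 0, "twist": 0}, {"tx": 19, "ty": 27, "tz": 0, "twist": 0}, {"tx": 19, "ty": 27, "tz": 0, "twist": 0}, {"tx": 19, "ty": 27, "tz": 0, "twist": 0}, {"tx": 9.5, "ty": 13.5, "tz": 0, "twist": 0}, {"tx": 0, "ty": 0, "tz": 0, "twist": 0}, {"tx": 0, "ty": 0, "tz": 0, "twist": 0}]'

```text
time: 5.3
ee_pos: [0.5965, -0.0785, 0.1387]
ee_rot: [-0.0, 0.887, 0.461, -0.0]
contact_force: [-0.8, -1.4, 0.7]
opening: 0.0007
```

```bash
python3 c.py 3
```

```text
[ 0.59654309 -0.07851194  0.13870131] [-0.76247387 -1.44847909  0.69233284] 5.3
```

View pics/c3.png

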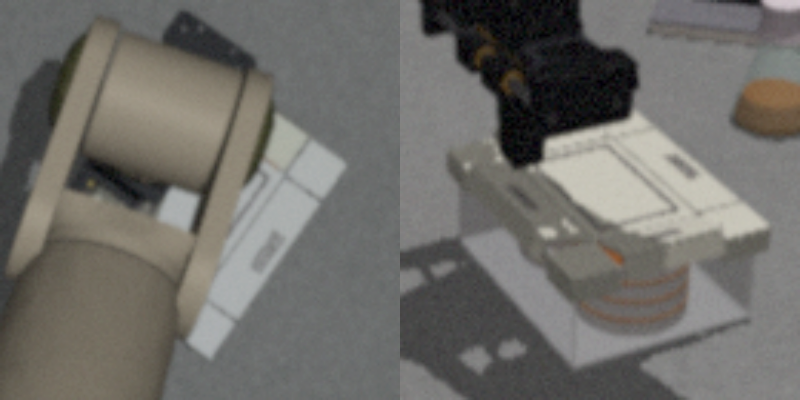

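The right flap at crop (270,255) in the top view and (680,165) in the side view now lies level with the lid, and the box has not moved. I press the left section.

move_arm --deltas '[{"tx": 1.5, "ty": 1.5, "tz": -10, "twist": 0}, {"tx": 0, "ty": 0, "tz": -9, "twist": 0}, {"tx": 0, "ty": 0, "tz": -6, "twist": 0}, {"tx": 0, "ty": 0, "tz": -3, "twist": 0}, {"tx": 0, "ty": 0, "tz": -2, "twist": 0}, {"tx": 0, "ty": 0, "tz": -2, "twist": 0}, {"tx": 0, "ty": 0, "tz": -2, "twist": 0}, {"tx": 0, "ty": 0, "tz": -1.5, "twist": 0}, {"tx": 0, "ty": 0, "tz": -1, "twist": 0}, {"tx": 0, "ty": 0, "tz": 0, "twist": 0}]'

```text
time: 6.23
ee_pos: [0.5979, -0.0777, 0.1031]
ee_rot: [-0.0, 0.888, 0.46, -0.0]
contact_force: [-2.2, 2.6, 7.3]
opening: 0.0005
```

move_arm --deltas '[{"tx": 0, "ty": 0, "tz": -1, "twist": 0}, {"tx": 0, "ty": 0, "tz": -1, "twist": 0}, {"tx": 0, "ty": 0, "tz": -1, "twist": 0}, {"tx": 0, "ty": 0, "tz": 0, "twist": 0}, {"tx": 0, "ty": 0, "tz": 0, "twist": 0}, {"tx": 0, "ty": 0, "tz": 0, "twist": 0}, {"tx": 0, "ty": 0, "tz": 0, "twist": 0}, {"tx": 0, "ty": 0, "tz": 0, "twist": 0}, {"tx": 0, "ty": 0, "tz": 0, "twist": 0}, {"tx": 0, "ty": 0, "tz": 0, "twist": 0}]'

```text
time: 7.07
ee_pos: [0.5981, -0.0778, 0.1028]
ee_rot: [0.001, 0.888, 0.46, 0.001]
contact_force: [-9.6, 3.7, 28.3]
opening: 0.0003
```

The stop is reached here too (28 N, tip at 77.8 mm). I lift, turn a quarter turn and go above the far section.

move_arm --deltas '[{"tx": 0, "ty": 0, "tz": 5, "twist": 0}, {"tx": 0, "ty": 0, "tz": 15, "twist": 0}, {"tx": 0, "ty": 0, "tz": 20, "twist": 0}, {"tx": 2, "ty": -7, "tz": 5, "twist": 0.1}, {"tx": 5, "ty": -16, "tz": 0, "twist": 0.12}, {"tx": 5, "ty": -16, "tz": 0, "twist": 0.12}, {"tx": 5, "ty": -16, "tz": 0, "twist": 0.12}, {"tx": 5, "ty": -16, "tz": 0, "twist": 0.12}, {"tx": 5, "ty": -16, "tz": 0, "twist": 0.12}, {"tx": 5, "ty": -16, "tz": 0, "twist": 0.12}]'

```text
time: 7.9
ee_pos: [0.63, -0.1817, 0.144]
ee_rot: [-0.0, 0.629, 0.778, -0.0]
contact_force: [0.7, -0.2, 0.5]
opening: 0.0003
```

move_arm --deltas '[{"tx": 0, "ty": 0, "tz": 0, "twist": 0.12}, {"tx": 0, "ty": 0, "tz": 0, "twist": 0.12}, {"tx": 0, "ty": 0, "tz": 0, "twist": 0.12}, {"tx": 0, "ty": 0, "tz": 0, "twist": 0.12}, {"tx": 0, "ty": 0, "tz": 0, "twist": 0.12}, {"tx": 0, "ty": 0, "tz": 0, "twist": 0.12}, {"tx": 0, "ty": 0, "tz": 0, "twist": 0.03}, {"tx": 0, "ty": 0, "tz": 0, "twist": 0}, {"tx": 0, "ty": 0, "tz": 0, "twist": 0}, {"tx": 0, "ty": 0, "tz": 0, "twist": 0}]'

```text
time: 8.73
ee_pos: [0.63, -0.1808, 0.1444]
ee_rot: [-0.0, 0.303, 0.953, -0.0]
contact_force: [-0.7, 0.0, 0.1]
opening: 0.0002
```

```bash
python3 c.py 4
```

```text
[ 0.62995633 -0.18075299  0.14438477] [-0.67422403  0.04507912  0.1062567 ] 8.7333
```

View pics/c4.png

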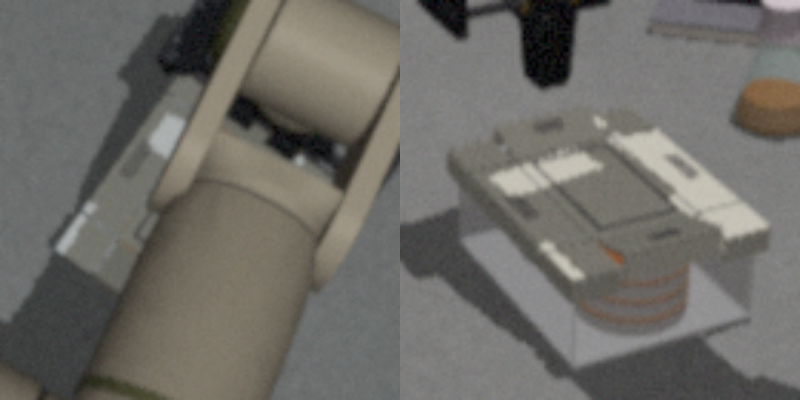

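The side crop shows the left flap (520,205) level. The far flap at (548,125) is still up, with the fingers above it at (548,80). I press it.

move_arm --deltas '[{"tx": 0, "ty": 0, "tz": -11, "twist": 0}, {"tx": 0, "ty": 0, "tz": -11, "twist": 0}, {"tx": 0, "ty": 0, "tz": -7, "twist": 0}, {"tx": 0, "ty": 0, "tz": -3, "twist": 0}, {"tx": 0, "ty": 0, "tz": -2, "twist": 0}, {"tx": 0, "ty": 0, "tz": -2, "twist": 0}, {"tx": 0, "ty": 0, "tz": -2, "twist": 0}, {"tx": 0, "ty": 0, "tz": -2, "twist": 0}, {"tx": 0, "ty": 0, "tz": -2, "twist": 0}, {"tx": 0, "ty": 0, "tz": 0, "twist": 0}]'

```text
time: 9.67
ee_pos: [0.6303, -0.1808, 0.1031]
ee_rot: [0.001, 0.303, 0.953, -0.0]
contact_force: [-0.1, -1.2, 6.2]
opening: 0.0002
```

move_arm --deltas '[{"tx": 0, "ty": 0, "tz": -1, "twist": 0}, {"tx": 0, "ty": 0, "tz": -1, "twist": 0}, {"tx": 0, "ty": 0, "tz": -1, "twist": 0}, {"tx": 0, "ty": 0, "tz": 0, "twist": 0}, {"tx": 0, "ty": 0, "tz": 0, "twist": 0}, {"tx": 0, "ty": 0, "tz": 0, "twist": 0}, {"tx": 0, "ty": 0, "tz": 0, "twist": 0}, {"tx": 0, "ty": 0, "tz": 0, "twist": 0}, {"tx": 0, "ty": 0, "tz": 0, "twist": 0}, {"tx": 0, "ty": 0, "tz": 0, "twist": 0}]'

```text
time: 10.5
ee_pos: [0.6304, -0.1808, 0.1029]
ee_rot: [0.002, 0.303, 0.953, -0.0]
contact_force: [-8.0, 2.4, 23.3]
opening: 0.0006
```

The far section is at its stop. Now the near section.

move_arm --deltas '[{"tx": 0, "ty": 0, "tz": 5, "twist": 0}, {"tx": 0, "ty": 0, "tz": 15, "twist": 0}, {"tx": 0, "ty": 0, "tz": 20, "twist": 0}, {"tx": -10, "ty": 7, "tz": 4, "twist": 0}, {"tx": -30, "ty": 21, "tz": 0, "twist": 0}, {"tx": -30, "ty": 21, "tz": 0, "twist": 0}, {"tx": -30, "ty": 21, "tz": 0, "twist": 0}, {"tx": -30, "ty": 21, "tz": 0, "twist": 0}, {"tx": -10, "ty": 7.5, "tz": 0, "twist": 0}, {"tx": 0, "ty": 0, "tz": 0, "twist": 0}]'

```text
time: 11.33
ee_pos: [0.4877, -0.0802, 0.1435]
ee_rot: [-0.001, 0.302, 0.953, 0.0]
contact_force: [1.7, -0.3, -0.3]
opening: 0.0002
```

```bash
python3 c.py 5
```

```text
[ 0.4876853  -0.08018234  0.14351388] [ 1.68141195 -0.26977081 -0.32926822] 11.3333
```

View pics/c5.png

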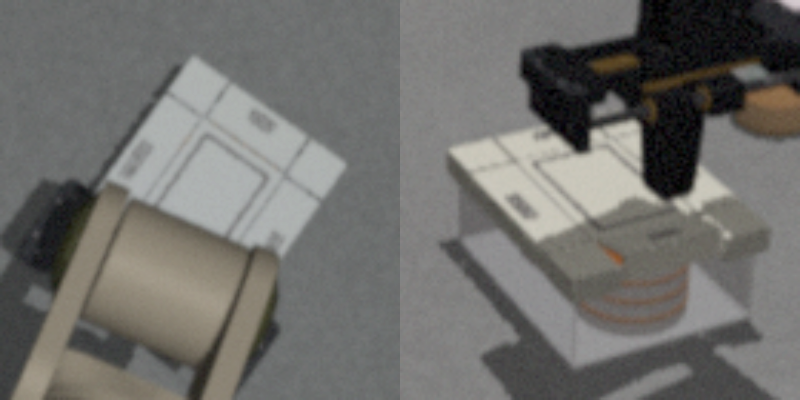

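The other three flaps look level, and the fingers are at (665,185) above the near flap at (665,235). I press it.

move_arm --deltas '[{"tx": 1, "ty": -1, "tz": -11, "twist": 0}, {"tx": 0, "ty": 0, "tz": -11, "twist": 0}, {"tx": 0, "ty": 0, "tz": -6, "twist": 0}, {"tx": 0, "ty": 0, "tz": -3, "twist": 0}, {"tx": 0, "ty": 0, "tz": -2, "twist": 0}, {"tx": 0, "ty": 0, "tz": -2, "twist": 0}, {"tx": 0, "ty": 0, "tz": -2, "twist": 0}, {"tx": 0, "ty": 0, "tz": -2, "twist": 0}, {"tx": 0, "ty": 0, "tz": -2, "twist": 0}, {"tx": 0, "ty": 0, "tz": 0, "twist": 0}]'

```text
time: 12.27
ee_pos: [0.4916, -0.0834, 0.1032]
ee_rot: [0.0, 0.303, 0.953, -0.0]
contact_force: [-1.6, 1.0, 4.7]
opening: 0.0002
```

move_arm --deltas '[{"tx": 0, "ty": 0, "tz": -1, "twist": 0}, {"tx": 0, "ty": 0, "tz": -1, "twist": 0}, {"tx": 0, "ty": 0, "tz": -1, "twist": 0}, {"tx": 0, "ty": 0, "tz": 0, "twist": 0}, {"tx": 0, "ty": 0, "tz": 0, "twist": 0}, {"tx": 0, "ty": 0, "tz": 0, "twist": 0}, {"tx": 0, "ty": 0, "tz": 0, "twist": 0}, {"tx": 0, "ty": 0, "tz": 0, "twist": 0}, {"tx": 0, "ty": 0, "tz": 0, "twist": 0}, {"tx": 0, "ty": 0, "tz": 0, "twist": 0}]'

```text
time: 13.1
ee_pos: [0.4916, -0.0834, 0.1028]
ee_rot: [0.002, 0.302, 0.953, -0.0]
contact_force: [-11.6, 3.8, 36.1]
opening: 0.0009
```

The near section is at its stop as well. I lift and move clear toward the robot's right, over the box and at height, then inspect.

move_arm --deltas '[{"tx": 0, "ty": 0, "tz": 5, "twist": 0}, {"tx": 0, "ty": 0, "tz": 15, "twist": 0}, {"tx": 0, "ty": 0, "tz": 25, "twist": 0}, {"tx": 0, "ty": 0, "tz": 35, "twist": 0}, {"tx": 0, "ty": 0, "tz": 35, "twist": 0}, {"tx": -10, "ty": -20, "tz": 20, "twist": 0}, {"tx": -15, "ty": -25, "tz": 10, "twist": 0}, {"tx": -15, "ty": -30, "tz": 0, "twist": 0}, {"tx": -15, "ty": -30, "tz": 0, "twist": 0}, {"tx": -15, "ty": -30, "tz": 0, "twist": 0}]'

```text
time: 13.93
ee_pos: [0.4206, -0.2196, 0.2451]
ee_rot: [0.001, 0.302, 0.953, -0.0]
contact_force: [0.7, -0.1, 0.7]
opening: 0.0006
```

move_arm --deltas '[{"tx": -15, "ty": -30, "tz": 0, "twist": 0}, {"tx": -15, "ty": -30, "tz": 0, "twist": 0}, {"tx": -15, "ty": -30, "tz": 0, "twist": 0}, {"tx": -10, "ty": -30, "tz": 0, "twist": 0}, {"tx": -10, "ty": -30, "tz": 0, "twist": 0}, {"tx": -5, "ty": -30, "tz": 0, "twist": 0}, {"tx": 0, "ty": -30, "tz": 0, "twist": 0}, {"tx": 0, "ty": -20, "tz": 0, "twist": 0}, {"tx": 0, "ty": 0, "tz": 0, "twist": 0}, {"tx": 0, "ty": 0, "tz": 0, "twist": 0}]'

```text
time: 14.77
ee_pos: [0.3509, -0.4488, 0.2441]
ee_rot: [-0.0, 0.303, 0.953, 0.0]
contact_force: [0.2, 0.8, -0.5]
opening: 0.0007
```

```bash
python3 c.py 6
python3 - <<'E'
from h import *
c,s=np.cos(-.611),np.sin(-.611)
for a in ('0','6'):
  for n,t in(('top',('top0' if a=='0' else 't6')),('side',('side0' if a=='0' else 's6'))):
    f=dict(np.load(t+'.npz')); W=world(f).reshape(-1,3); d=W-np.array([.56,-.131,0]); bx=c*d[:,0]+s*d[:,1]; by=-s*d[:,0]+c*d[:,1]; z=W[:,2]
    ok=(z>.06)&(z<.11)
    g=lambda m:round(float(np.median(z[m&ok]))*1e3,1)
    print(a,n,dict(mid=g((abs(bx)<50)&(abs(bx)<.05)&(abs(by)<.03)),near=g((bx<-.082)&(bx>-.093)&(abs(by)<.03)),far=g((bx>.082)&(bx<.093)&(abs(by)<.03)),left=g((by>.062)&(by<.073)&(abs(bx)<.05)),right=g((by<-.062)&(by>-.073)&(abs(bx)<.05))))
f=dict(np.load('t6.npz')); W=world(f); m=np.zeros((480,640),bool); m[180:305,320:440]=1
P=W[m&(W[...,2]>.06)&(W[...,2]<.11)]; print(cv2.minAreaRect(P[:,:2].astype(np.float32)))
E
```

```text
[ 0.35088786 -0.44883506  0.24412684] [ 0.16854574  0.80391869 -0.54166147] 14.7667
0 top {'mid': 77.1, 'near': 84.0, 'far': 85.3, 'left': 84.8, 'right': 84.4}
0 side {'mid': 79.1, 'near': 86.0, 'far': 87.3, 'left': 86.5, 'right': 86.5}
6 top {'mid': 77.2, 'near': 76.9, 'far': 77.0, 'left': 77.0, 'right': 77.3}
6 side {'mid': 79.1, 'near': 78.8, 'far': 78.9, 'left': 78.9, 'right': 79.0}
((0.559036135673523, -0.13116015493869781), (0.15200988948345184, 0.19309662282466888), 55.012657165527344)
```

View pics/c6.png

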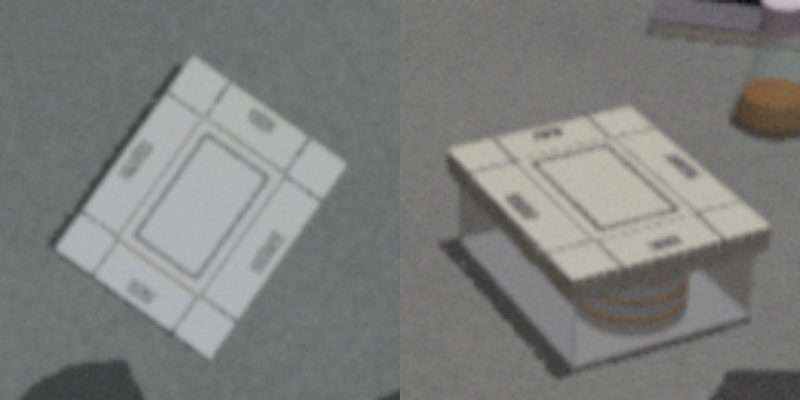

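View pics/t6.png

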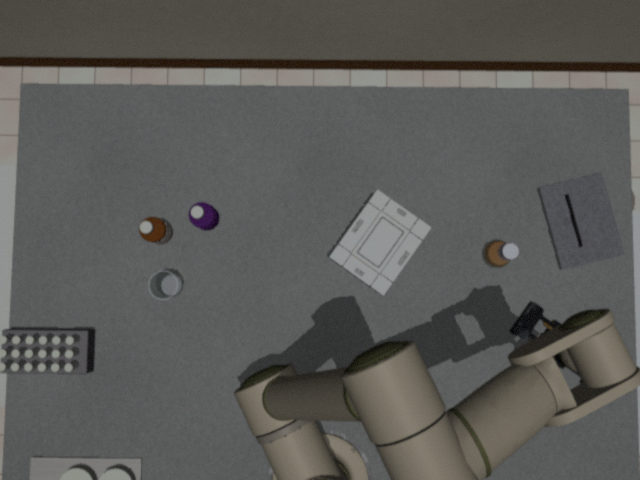

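All four flaps are flush with the lid to within 0.3 mm in both views. The box stays at (380,243), the glassware has not moved, and the arm is clear, so I hand in.

```bash
python3 -c "
from cell import *
print(sign_off())"
```

```text
the job is handed in; nothing more can be done
None
```

All four rim sections are pressed shut, and I handed the job in after about 15 s of the 48 s allowed. I pressed right, left, far and near in turn with closed fingers. Each press ended against a hard stop with the fingertips about 78 mm above the bench. The vertical wrist force was 23 to 36 N, well under the 120 N limit.

- **Sections:** at the last check, each section was within 0.3 mm of the middle panel's height in both camera views. Before pressing they stood 7 to 8 mm high.
- **Box and glassware:** the lid's measured centre moved about 1 mm, which is within measurement error. The flask, bottle and beaker look unmoved in the pictures. I did not measure their positions again.
- **Disagreement:** the two cameras differ by a constant 2 mm or so in absolute height (77 mm against 79 mm), which matches the stated calibration accuracy. No check failed.

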